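# Slide the failed battery pack out of the test dock and lock the empty bay

## Robot

A 6-joint arm with a two-finger parallel gripper is mounted at the origin on the work surface. World frame = base frame: x ahead of the robot, y to its left, z up, the work surface at z = 0. Lengths are in m, angles in rad, forces in N, time in s.
With the tool pointing down it reaches from about 0.4 to 0.825 m from the base axis. Payload 7 kg.
Tool frame: the origin (TCP) lies on the centre line of the jaws, within the pads' length; the fingertips stand 14 mm ahead of it and the grasp point (between the pads) lies 5 mm behind it; x points along the fingers, y is the direction in which the jaws open and shut, and the axes are right-handed (so a half turn about x gives the same grasp; the last joint's range is limited). The gripper opens to 85 mm and grips with 20 to 120 N. Pads are 22 mm wide; open, the fingers measure 114 mm over their backs; the gripper's body (76 mm by 85 mm) begins 54 mm behind the grasp point. The pads swing forward as they close: fully open they stand 13 mm farther back than shut.
Start: joints at [1.621, 0.359, 0.012, 0, -1.224, -0.288], TCP at [0.159, 0.656, 0.245] pointing down, gripper open.
Joint ranges: [-3.07, 3.07], [-1.43, 2.12], [-1.02, 1.25], [-3.03, 1.67], [-3.05, -0], [-3.03, 3.03]. Speed limits (rad/s): [2.39, 2.39, 3.01, 3.14, 3.14, 3.14].

## Interface

Orientations are given as a unit quaternion [x, y, z, w].
In Python, from station import manip gives the robot as it stands. The module is installed in compiled form; this text tells all that it offers.
- The arm moves only by the tool arm_command, never from a script. Its argument "plan" is a list of rows, each a list of 3 entries, a list of its own where there are three numbers: the opening, from 0 (shut) to 1 (fully open), then the shift along the tool's x, y, z in m, then the turn about the tool's x in rad. In form: [[claw, [tx, ty, tz], twist], ...]. A call has 1 to 10 rows; each row shifts and turns the pose as measured when the row begins, along the tool's axes as they then stand; what a row does not reach is not made up. A row lasts 1/10 s, in which the tool goes at most 50 mm and 8.59 degrees, less where a joint would pass 70% of its speed; a pose out of reach is approached as far as the arm can. A call with a gripper value outside its range is refused whole. The fingers move at their own pace and stop on an object; "force" is the grip in N (left out, the last holds). Time passes only in rows, so rows that do not move let the fingers close. It gives the time, the measured TCP pose, the force and the opening at its end, in the units of the state.
- manip.sense(): the state, without advancing time (a new reading comes with each control period).
- manip.get_image(name): name is "scene" or "top" or "wrist"; returns a dict with "image" (384x512x3 uint8, blue, green, red), "K" (3x3 intrinsics, pixels), "dist" ([k1, k2, p1, p2, k3] as OpenCV has them; the pictures are not rectified), "rvec" (rotation vector, rad) and "tvec" (3), from world to camera coordinates, as OpenCV has them. Camera axes: x right, y down, z forward; pixel columns grow to the right and rows downward; lengths in m; the calibration is good to about 2 mm. A picture is of the moment at which its call begins. There is no depth.
- manip.hand_in(): hands the job in, once; it reports no verdict.
The state is a dict: "clock": time; "joint_pos": joint angles; "joint_velocities": joint speeds; "tau": joint torques, N m; "eef_pos": TCP position; "tcp_rot": TCP orientation; "force": force on the tool from outside, world axes, zero at the start; "ft_torque": the same for the moment, N m; "finger_gap": opening from 0.0 (shut) to 1.0 (fully open).
Only numpy, scipy, OpenCV 4.12 (cv2) and the standard library are available. Lean on these libraries where they do the work, as an engineer would, in place of code of your own. Each camera call takes 0.05 s, during which the arm holds its last target.

## Task

The battery pack with the red rib has failed its test and the dock's roof stops it being lifted out: draw the bolt of its bay, then slide the pack out through the bay's open end until all of it lies flat on the shelf in front, past the bolt and not over the shelf's edge. Then push the same bolt fully home again behind the pack, so that the empty bay is locked. Do not tip the pack, and leave the green pack, its bolt and the things lying around alone.

Things in the scene. Friction and masses are not known exactly. Their poses are not given: they have to be found in the camera images.
- dock: Grey two-bay battery dock fixed to the bench. Origin: on the bench, midway between the bays, in the plane of their open ends. x points into the bays (away from the robot, within 0.4 rad), y to the left bay, z up; packs come out towards -x. Housing x 0 to 128 mm, y -80 to 80, roof 6 mm thick with its top at z 37; behind it a hump, x 128 to 160, z up to 43.
- bay_left_mouth (a point): Middle of the left bay's floor at its open end (dock x 0, y +38, z 6 mm). The bay is 64 mm wide, 25 high, 118 deep, roofed, open only towards dock -x. Over its middle the roof has a slot 22 mm wide, from the front edge to dock x 66 mm, open at the front, through which the pack's rib stands up.
- bay_right_mouth (a point): The same point of the right bay (dock x 0, y -38, z 6 mm); the bays are alike.
- shelf_edge (a point): Middle of the shelf's outer edge (dock x -170, y 0, z 6 mm). The shelf lies in front of the bays, level with their floors, from dock x 0 to this edge. Low fences (top at z 16 mm) run along its sides (y +-76) and middle from x -32 to the edge. There is no stop at the edge.
- red_pack: Failed pack: black, 110 mm long (x), 60 wide, 22 high, 0.17 to 0.33 kg. Origin: centre of its underside; axes start parallel to the dock's. Red rib on top: 24 mm long (its x -42 to -18), 14 wide (y -7 to 7), top at z 56, so 25 mm above the dock's roof. Starts in either bay, origin 57 to 61 mm inside the open end, 2 mm play each side. Only friction, 1 to 4 N, resists sliding.
- green_pack: The good pack, in the other bay: same shape, size and origin, with a green rib. Must stay.
- bolt_left (a joint): Bolt of the left (+y) bay: 0 = fully shut, 0.035 m = fully drawn, moving out along dock +y. Brass bar (dock x -22 to -10, z 8 to 22 mm) in front of the bay; shut, it reaches 20 mm across the opening and bars the pack; clear from 0.020. 2 N of friction holds it anywhere; no spring; stops at both ends. Starts between 0 and 0.010.
- bolt_right (a joint): The same for the right (-y) bay: 0 = fully shut, 0.035 m = fully drawn, moving out along dock -y.
- bolt_left_knob (a point): Top centre of the left bolt's black upright knob, 14 mm in diameter, standing from dock z 22 to 72 mm; at joint 0 it is at dock x -16, y +96 mm, and it moves with the bolt.
- bolt_right_knob (a point): Top centre of the same knob on the right bolt; at joint 0 it is at dock x -16, y -96 mm.
- meter: Yellow multimeter lying on the bench beside the dock, 150 x 78 x 40 mm, origin under its centre. Bystander.
- screwdriver: Blue-handled screwdriver lying on the bench beside the dock, 170 mm long. Bystander.
- flux_jar: Small jar with an orange cap standing on the bench beside the dock, 52 mm in diameter, 60 mm high, origin under its centre. Bystander.
Mind the look-alikes: they are no part of the job. Leave any orange look-alike of the red_pack alone.

How it is judged:
By the outcome, as a careful person would: the job done as asked, in the order asked, and still so for the second after the job is handed in, with the robot touching nothing.
It also fails if it takes over 48 s, if anything falls off the work surface, if the arm or the gripper's body presses on something with over 40 N, if the wrist force passes 120 N, or if a joint passes its speed limit or range.

## Working session

There is one attempt and no reset: what is moved stays moved. The work goes in short steps, Python scripts to look and compute and a tool call to move; the robot and the scene stay as the last step left them, time stands still between calls to the robot, and variables do not carry over. Pictures are saved under pics/ and viewed, and the job is handed in when it is done.

Besides the shell and the picture viewer there is one more tool, called after "Call:" by a JSON object that holds its "method" and its "body". arm_command: Moves the arm, as the interface text tells. Its arguments: {"type":"object","properties":{"plan":{"type":"array"},"force":{"type":"number"}},"required":["plan"]}

```bash
mkdir -p pics; cat > h.py <<'E'
import numpy as np, cv2
from station import manip
from scipy.spatial.transform import Rotation as R
def shot(n,fn):
    d=manip.get_image(n); cv2.imwrite('pics/'+fn+'.png',d['image']); np.savez('pics/'+fn+'.npz',**{k:np.array(v,dtype=float) if k!='image' else v for k,v in d.items()}); return d
def ray(d,uv):
    n=cv2.undistortPoints(np.array([[uv]],float),np.array(d['K'],float),np.array(d['dist'],float))[0,0]
    Rm=cv2.Rodrigues(np.array(d['rvec'],float))[0]; t=np.array(d['tvec'],float).ravel()
    return -Rm.T@t, Rm.T@np.array([n[0],n[1],1])
def onz(d,uv,z):
    c,v=ray(d,uv); return c+v*(z-c[2])/v[2]
def proj(d,P):
    return cv2.projectPoints(np.array(P,float).reshape(-1,1,3),np.array(d['rvec'],float),np.array(d['tvec'],float),np.array(d['K'],float),np.array(d['dist'],float))[0][:,0]
def two(d1,u1,d2,u2):
    c1,v1=ray(d1,u1);c2,v2=ray(d2,u2)
    s=np.linalg.lstsq(np.c_[v1,-v2],c2-c1,rcond=None)[0]
    a=c1+s[0]*v1;b=c2+s[1]*v2
    return (a+b)/2,np.linalg.norm(a-b)
E
python3 - <<'E'
from h import *
print(manip.sense())
for n in ['scene','top','wrist']:
    shot(n,n+'0')
E
```

```text
{'clock': 0.0, 'joint_pos': array([ 1.62107847e+00,  3.59399879e-01,  1.10594193e-02, -3.55639482e-04,
       -1.22408648e+00, -2.88109441e-01]), 'joint_velocities': array([-0.00038961,  0.00029881, -0.00107608, -0.00059092,  0.00105538,
       -0.00155496]), 'tau': array([ 7.27473343e-04, -5.83313406e+01,  2.93420488e+01,  6.93686619e+00,
       -5.75319296e-03,  2.30932841e-05]), 'eef_pos': array([0.1589319 , 0.65555411, 0.24435451]), 'tcp_rot': array([-0.70208848,  0.08451729,  0.70212739,  0.08334093]), 'force': array([ 0.47391075, -0.28001125, -1.10041185]), 'ft_torque': array([-0.00900731, -0.01043411, -0.0158153 ]), 'finger_gap': 0.9976013351915517}
```

View pics/scene0.png

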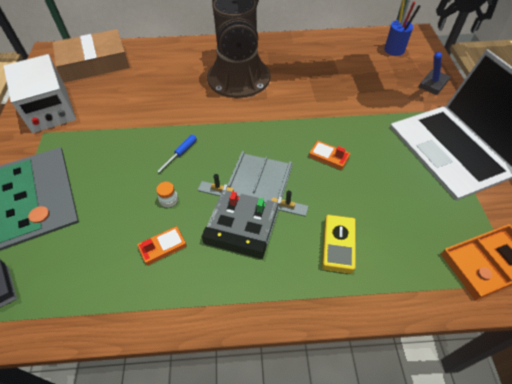

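View pics/top0.png

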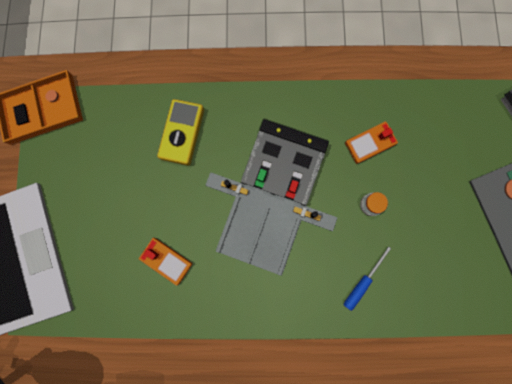

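View pics/wrist0.png

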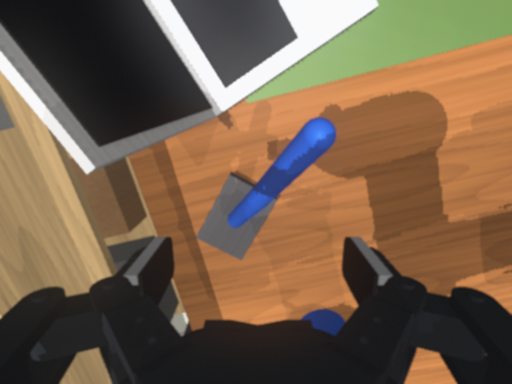

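The scene view shows the dock at (250,205), with the red rib at (233,198) and the green rib at (260,205). In the top view, red is at (293,187) and green at (262,177).
Red candidates in the top view are:
- the rib in the dock (293,187)
- an orange device with a red part (152,252)
- an orange device with a red part (387,133)
- the orange cap (376,203)

I choose the rib standing in the dock's right-hand bay and will check it in a crop.

```bash
python3 - <<'E'
from h import *
t=np.load('pics/top0.npz'); s=np.load('pics/scene0.npz')
for d,n,(x0,y0,w,h) in [(t,'topc',(195,110,160,180)),(s,'scenec',(190,140,130,120))]:
    c=d['image'][y0:y0+h,x0:x0+w].astype(np.uint8); k=min(800//w,600//h)
    cv2.imwrite(f'pics/{n}.png',cv2.resize(c,None,fx=k,fy=k,interpolation=cv2.INTER_CUBIC)); print(n,k)
for d,n in [(t,'top'),(s,'scene')]:
    hsv=cv2.cvtColor(d['image'].astype(np.uint8),cv2.COLOR_BGR2HSV)
    for col,m in [('red',cv2.inRange(hsv,(0,150,70),(6,255,255))|cv2.inRange(hsv,(174,150,70),(180,255,255))),('green',cv2.inRange(hsv,(50,200,80),(75,255,255))),('brass',cv2.inRange(hsv,(15,120,100),(25,255,255)))]:
        N,L,S,C=cv2.connectedComponentsWithStats(m)
        print(n,col,[(S[i].tolist(),C[i].round(1).tolist()) for i in range(1,N) if S[i,4]>8][:10])
E
```

```text
topc 3
scenec 5
top red [([379, 124, 17, 19, 133], [387.3, 133.1]), ([286, 180, 13, 19, 143], [292.0, 189.0]), ([141, 241, 15, 19, 138], [149.2, 251.7])]
top green []
top brass [([65, 70, 3, 7, 10], [66.2, 72.9]), ([40, 78, 38, 49, 1025], [59.2, 103.5]), ([254, 79, 47, 2, 48], [277.4, 80.0]), ([335, 79, 74, 1, 74], [371.5, 79.0]), ([435, 78, 28, 2, 30], [448.1, 78.9]), ([479, 79, 33, 1, 33], [495.0, 79.0]), ([205, 81, 38, 1, 38], [223.5, 81.0]), ([136, 83, 27, 1, 27], [149.0, 83.0]), ([177, 82, 19, 1, 19], [186.0, 82.0]), ([5, 85, 40, 55, 862], [23.5, 114.2])]
scene red [([32, 118, 7, 6, 33], [35.1, 120.5]), ([336, 147, 12, 17, 113], [341.3, 154.1]), ([230, 192, 9, 14, 81], [233.2, 198.4]), ([139, 239, 15, 20, 161], [146.3, 247.3])]
scene green []
scene brass [([399, 0, 5, 22, 41], [401.4, 10.6]), ([94, 32, 29, 25, 365], [107.8, 44.3]), ([54, 38, 29, 28, 451], [67.7, 51.6]), ([413, 111, 10, 1, 10], [417.5, 111.0]), ([50, 112, 362, 20, 420], [232.3, 121.6]), ([35, 132, 14, 22, 33], [39.9, 140.8]), ([309, 140, 29, 19, 55], [319.7, 146.7]), ([345, 148, 5, 6, 9], [346.6, 150.8]), ([156, 181, 18, 14, 173], [164.2, 187.4]), ([212, 184, 3, 4, 12], [213.0, 185.5])]
```

View pics/topc.png

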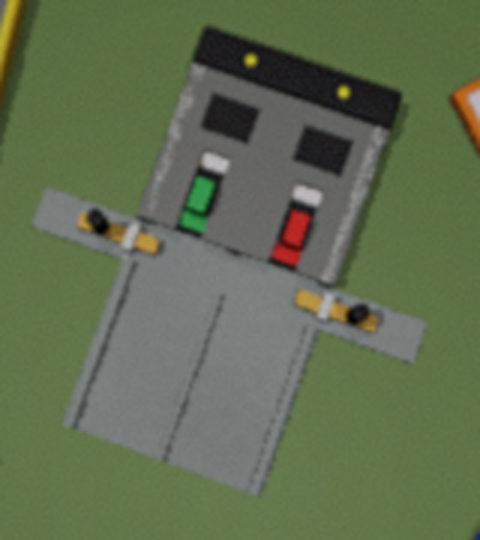

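View pics/scenec.png

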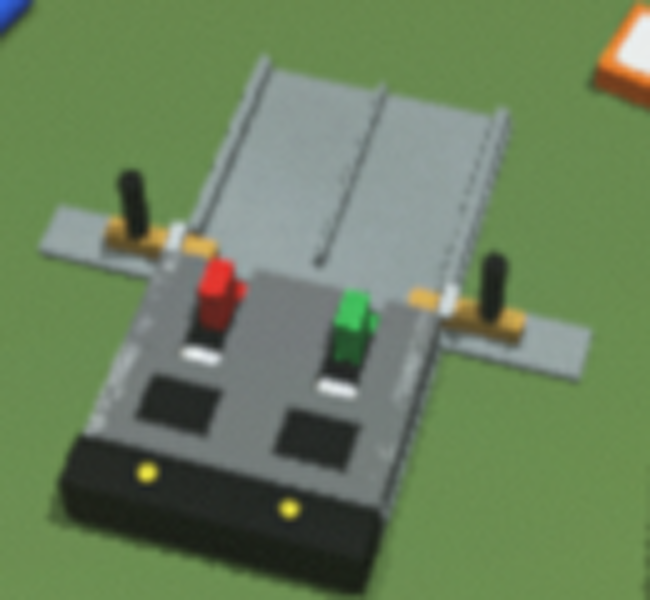

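The crops confirm it. The red rib at crop (293,235) stands in the slot of the dock's right (-y) bay, so bolt_right is the one to move, with its knob at crop (357,314). Next I'll work out the dock's pose.

```bash
cat >> h.py <<'E'
def c2(d): return {k:d[k] for k in d}
E
python3 - <<'E'
from h import *
t=c2(np.load('pics/top0.npz')); s=c2(np.load('pics/scene0.npz'))
T=lambda p:(195+(p[0]-1)/3,110+(p[1]-1)/3)
S=lambda p:(190+(p[0]-2)/5,140+(p[1]-2)/5)
pts=[]
for n,p,z,loc in [('humpL',(207,27),.043,(160,80)),('humpR',(402,95),.043,(160,-80)),('shL',(66,427),.010,(-170,78)),('shR',(259,495),.010,(-170,-78))]:
    w=onz(t,T(p),z); print(n,w.round(4)); pts.append((w[:2],np.array(loc)/1e3))
A=np.array([a for a,b in pts]);B=np.array([b for a,b in pts])
a0=A.mean(0);b0=B.mean(0); X=(B-b0)[:,0]+1j*(B-b0)[:,1];Y=(A-a0)[:,0]+1j*(A-a0)[:,1]
q=(X.conj()*Y).sum(); th=np.angle(q); print('yaw',th,'scale',abs(q)/(abs(X)**2).sum())
c,sn=np.cos(th),np.sin(th);M=np.array([[c,-sn],[sn,c]]);o=a0-M@b0;print('o',o, 'res mm',((A-(B@M.T+o))*1e3).round(1))
np.savez('dock.npz',o=o,th=th)
def tod(w): return np.r_[M.T@(w[:2]-o),w[2]]*1e3
# checks
for n,a,b in [('knobR',(357,312),(130,174)),('knobL',(96,216),(493,258)),('redTopback',(300,212),None)]:
    if b:
        w,g=two(t,T(a),s,S(b)); print(n,w.round(4),'gap',round(g,4),'dock',tod(w).round(1), 'top@72',tod(onz(t,T(a),.072)).round(1),'sc@72',tod(onz(s,S(b),.072)).round(1))
# red rib top in both
for d,n,f,a in [(t,'top',T,None)]: pass
im=t['image'].astype(np.uint8).copy()
def dp(x,y,z): 
    w=M@np.array([x,y])/1e3+o; return [w[0],w[1],z/1e3]
for d,n in[(t,'top'),(s,'scene')]:
    im=cv2.resize(d['image'].astype(np.uint8),None,fx=4,fy=4,interpolation=cv2.INTER_CUBIC)
    for P in [(160,80,43),(160,-80,43),(0,80,37),(0,-80,37),(0,27,37),(0,-27,37),(66,-27,37),(66,-49,37),(0,-49,37),(-170,0,6),(-16,-96,72),(-16,96,72),(-170,78,16),(-170,-78,16)]:
        u=proj(d,dp(*P))[0]*4+1.5; cv2.circle(im,tuple(int(v) for v in u),3,(255,0,255),-1)
    c=im[440:1160,780:1420] if n=='top' else im[560:1060,760:1280]
    cv2.imwrite(f'pics/chk_{n}.png',cv2.resize(c,None,fx=.83,fy=.83) )
E
```

```text
humpL [0.7461 0.0273 0.043 ]
humpR [ 0.6896 -0.1227  0.043 ]
shL [0.4375 0.14   0.01  ]
shR [ 0.3849 -0.0088  0.01  ]
yaw -0.3532680882371696 scale 0.9936116988587452
o [0.56923323 0.00723978] res mm [[-0.9  0.4]
 [-2.1  0.5]
 [ 0.8  0.8]
 [ 2.2 -1.7]]
knobR [ 0.5203 -0.081   0.0729] gap 0.0024 dock [-15.4 -99.7  72.9] top@72 [-15.7 -98.7  72. ] sc@72 [ -15.8 -101.2   72. ]
knobL [0.593  0.1103 0.0732] gap 0.0001 dock [-13.4 104.9  73.2] top@72 [-13.3 105.1  72. ] sc@72 [-14.3 104.9  72. ]
```

View pics/chk_top.png

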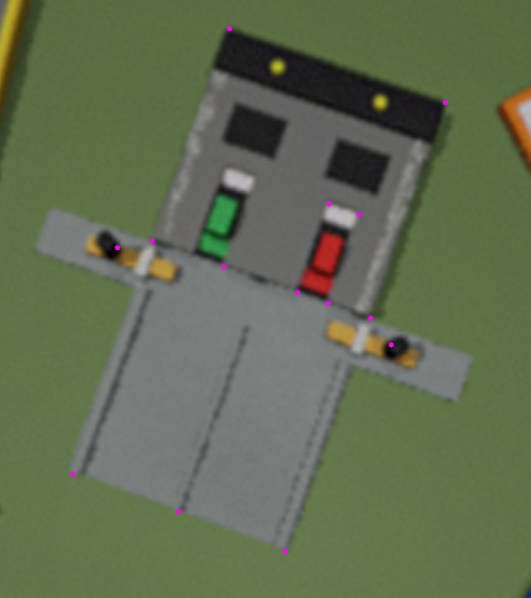

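View pics/chk_scene.png

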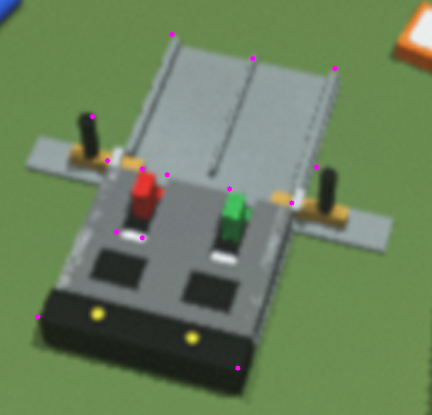

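```bash
cat >> h.py <<'E'
def dock():
    d=np.load('dock.npz'); th=float(d['th']); c,s=np.cos(th),np.sin(th); return d['o'],th,np.array([[c,-s],[s,c]])
def d2w(p):
    o,th,M=dock(); w=M@(np.array(p[:2])/1e3)+o; return np.r_[w,p[2]/1e3]
def w2d(w):
    o,th,M=dock(); return np.r_[M.T@(np.array(w[:2])-o),w[2]]*1e3
def goto(p,sgn=None):
    """shift & twist in tool frame to reach dock point p (mm), tool y || dock y"""
    s=manip.sense(); Rt=R.from_quat(s['tcp_rot']).as_matrix(); o,th,M=dock()
    dw=d2w(p)-s['eef_pos']; yd=np.array([-np.sin(th),np.cos(th),0])
    yl=Rt.T@yd; tw=np.arctan2(yl[2],yl[1]); tw=(tw+np.pi/2)%np.pi-np.pi/2
    print('clk',round(s['clock'],2),'at dock',w2d(s['eef_pos']).round(1),'F',s['force'].round(1),'gap',round(s['finger_gap'],3),'j6',s['joint_pos'][5].round(2))
    print('tool axes\n',Rt.round(3)); print('shift mm',(Rt.T@dw*1e3).round(1),'twist',round(tw,4),'alt after twist:',(R.from_euler('x',tw).as_matrix().T@Rt.T@dw*1e3).round(1))
E
python3 -c "
from h import *
goto((-16,-70,200))"
```

```text
clk 0.15 at dock [-609.3  466.4  244.6] F [ 0.3 -1.  -0.6] gap 0.998 j6 -0.29
tool axes
 [[-0.    -0.236 -0.972]
 [-0.001 -0.972  0.236]
 [-1.     0.001 -0.   ]]
shift mm [  45.4  601.1 -527.6] twist 0.1154 alt after twist: [  45.4  536.4 -593.3]
```

Call:
{"method": "arm_command", "body": {"plan": [[0.6,[-0.03,0,0],0.115],[0.6,[-0.03,0,0],0],[0.6,[0,0.027,-0.03],0],[0.6,[0,0.027,-0.03],0],[0.6,[0,0.027,-0.03],0],[0.6,[0,0.027,-0.03],0],[0.6,[0,0.027,-0.03],0],[0.6,[0,0.027,-0.03],0],[0.6,[0,0.027,-0.03],0],[0.6,[0,0.027,-0.03],0]], "force": 30}}

```text
clock: 1.15
eef_pos: [0.31, 0.361, 0.3032]
tcp_rot: [0.696, -0.127, -0.696, -0.121]
force: [1.5, -0.7, 0.6]
finger_gap: 0.6
```

```bash
python3 -c "
from h import *
goto((-16,-70,200))"
```

```text
clk 1.15 at dock [-365.6  242.3  303.2] F [ 1.5 -0.7  0.6] gap 0.6 j6 -0.06
tool axes
 [[-0.001 -0.345 -0.939]
 [-0.009 -0.938  0.345]
 [-1.     0.009 -0.002]]
shift mm [ 107.   311.6 -349.1] twist 0.0008 alt after twist: [ 107.   311.3 -349.4]
```

Call:
{"method": "arm_command", "body": {"plan": [[0.5,[0.005,0.031,-0.035],0],[0.5,[0.005,0.031,-0.035],0],[0.5,[0.005,0.031,-0.035],0],[0.5,[0.005,0.031,-0.035],0],[0.5,[0.005,0.031,-0.035],0],[0.5,[0.015,0.031,-0.035],0],[0.5,[0.015,0.031,-0.035],0],[0.5,[0.015,0.031,-0.035],0],[0.5,[0.015,0.031,-0.035],0],[0.5,[0.015,0.02,-0.025],0]]}}

```text
clock: 2.15
eef_pos: [0.5309, -0.0524, 0.2075]
tcp_rot: [0.699, -0.123, -0.694, -0.122]
force: [0.1, 0.6, 0.6]
finger_gap: 0.501
```

```bash
python3 -c "
from h import *
goto((-16,-70,200)); shot('wrist','w1')"
```

```text
clk 2.15 at dock [-15.4 -69.2 207.5] F [0.1 0.6 0.6] gap 0.501 j6 0.95
tool axes
 [[ 0.007 -0.342 -0.94 ]
 [-0.003 -0.94   0.342]
 [-1.    -0.    -0.008]]
shift mm [7.5 0.8 0.7] twist 0.0044 alt after twist: [7.5 0.8 0.7]
```

View pics/w1.png

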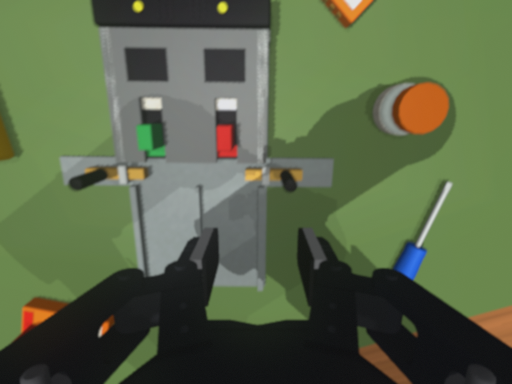

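The wrist view shows the red rib at (227,140), the right knob's top at (290,184) and the jar at (410,108), with the dock nearly square to the image. I'll zoom in to refine the pose.

```bash
python3 - <<'E'
from h import *
d=c2(np.load('pics/w1.npz'))
c=d['image'][0:300,50:350].astype(np.uint8); im=cv2.resize(d['image'].astype(np.uint8),None,fx=3,fy=3,interpolation=cv2.INTER_CUBIC)
for P in [(160,80,43),(160,-80,43),(128,80,43),(128,-80,43),(0,80,37),(0,-80,37),(0,-27,37),(66,-27,37),(66,-49,37),(0,-49,37),(66,27,37),(66,49,37),(-16,-100,72),(-16,105,72),(-170,78,16),(-170,-78,16),(17,-31,62),(17,-45,62),(41,-31,62),(41,-45,62)]:
    u=proj(d,d2w(P))[0]; print(P,u.round(1)); cv2.circle(im,tuple(int(v) for v in u*3+1),2,(255,0,255),-1)
cv2.imwrite('pics/w1c.png',im[200:800,180:980])
E
```

```text
(160, 80, 43) [ 90.5 -12.6]
(160, -80, 43) [270.6 -10.6]
(128, 80, 43) [96.2 28.1]
(128, -80, 43) [270.   29.7]
(0, 80, 37) [117.5 164.9]
(0, -80, 37) [267.8 165.6]
(0, -27, 37) [218.2 165.3]
(66, -27, 37) [216.  100.4]
(66, -49, 37) [237.9 100.5]
(0, -49, 37) [238.8 165.4]
(66, 27, 37) [162.2 100. ]
(66, 49, 37) [140.2  99.8]
(-16, -100, 72) [289.6 188.3]
(-16, 105, 72) [ 75.8 187.4]
(-170, 78, 16) [143.2 292.3]
(-170, -78, 16) [263.9 292.5]
(17, -31, 62) [218.3 152.4]
(17, -45, 62) [232.8 152.5]
(41, -31, 62) [217.5 126.9]
(41, -45, 62) [232.3 127. ]
```

View pics/w1c.png

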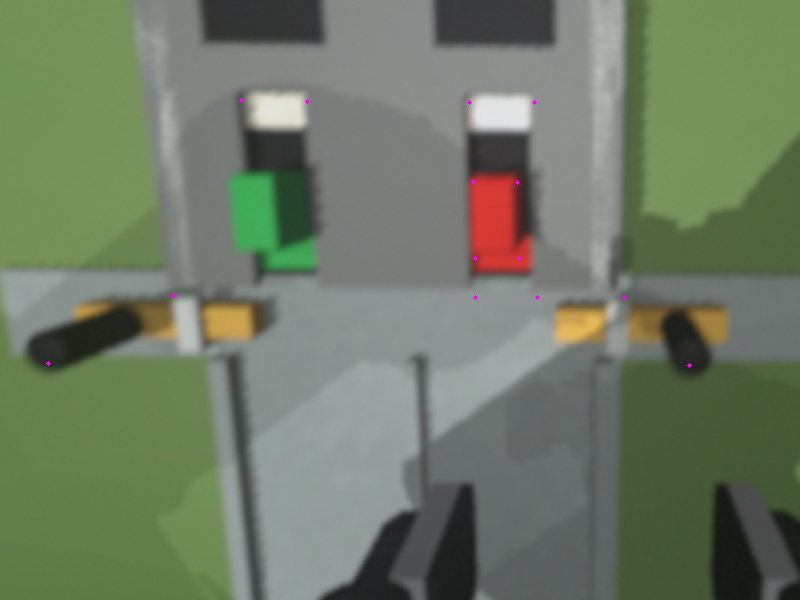

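```bash
python3 - <<'E'
from h import *
o,th,M=dock(); o=o+M@np.array([.0022,.0007]); np.savez('dock.npz',o=o,th=th)
d=c2(np.load('pics/w1.npz'))
K=onz(d,(60+689/3,66.67+358/3),.072); print(w2d(K))
t=c2(np.load('pics/top0.npz')); print(w2d(onz(t,(195+356/3,110+311/3),.072)))
goto((-16,-100,75)); goto((-16,-100,60))
E
```

```text
[ -15.9193297  -100.70607772   72.        ]
[-17.88782655 -99.36363845  72.        ]
clk 2.2 at dock [-16.4 -72.  204.4] F [ 2.3 -3.4 -0.5] gap 0.502 j6 0.95
tool axes
 [[ 0.003 -0.343 -0.939]
 [-0.004 -0.939  0.343]
 [-1.     0.002 -0.004]]
shift mm [129.5  27.7   0.3] twist 0.0033 alt after twist: [129.5  27.7   0.2]
clk 2.2 at dock [-16.4 -72.  204.4] F [ 2.3 -3.4 -0.5] gap 0.502 j6 0.95
tool axes
 [[ 0.003 -0.343 -0.939]
 [-0.004 -0.939  0.343]
 [-1.     0.002 -0.004]]
shift mm [144.5  27.7   0.3] twist 0.0033 alt after twist: [144.5  27.7   0.2]
```

Call:
{"method": "arm_command", "body": {"plan": [[0.5,[0.0,0.028,0],0.003],[0.5,[0.03,0,0],0],[0.5,[0.03,0,0],0],[0.5,[0.02,0,0],0],[0.5,[0,0,0],0]]}}

```text
clock: 2.7
eef_pos: [0.5211, -0.0861, 0.1199]
tcp_rot: [0.696, -0.128, -0.695, -0.125]
force: [0.5, 0.5, -0.1]
finger_gap: 0.502
```

```bash
python3 -c "
from h import *
shot('wrist','w2');goto((-16.3,-100.3,58)); "
```

```text
clk 2.75 at dock [ -14.3 -104.5  121.3] F [-1.3  0.2  0.1] gap 0.505 j6 1.0
tool axes
 [[ 0.002 -0.352 -0.936]
 [-0.005 -0.936  0.352]
 [-1.     0.004 -0.003]]
shift mm [63.3 -4.4  2.2] twist -0.0062 alt after twist: [63.3 -4.5  2.2]
```

View pics/w2.png

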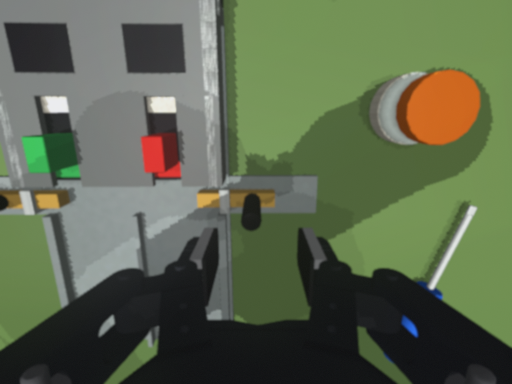

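The knob's top, at (251,200), lies a little left of the jaws' centre line at 258, which matches the computed -4.4 mm.

Call:
{"method": "arm_command", "body": {"plan": [[0.5,[0.02,-0.0045,0.002],-0.006],[0.5,[0.02,0,0],0],[0.5,[0.018,0,0],0],[0.5,[0.003,0,0],0]]}}

```text
clock: 3.15
eef_pos: [0.5266, -0.0801, 0.0649]
tcp_rot: [0.7, -0.124, -0.692, -0.123]
force: [0.2, 0.5, -0.1]
finger_gap: 0.501
```

```bash
python3 -c "
from h import *
shot('wrist','w3');goto((-16.3,-100.3,58)); "
```

```text
clk 3.2 at dock [-11.5 -97.1  65.5] F [-0.8 -0.3  0.2] gap 0.497 j6 0.99
tool axes
 [[ 0.012 -0.343 -0.939]
 [-0.004 -0.939  0.343]
 [-1.    -0.    -0.013]]
shift mm [7.5 3.2 4.9] twist 0.0028 alt after twist: [7.5 3.2 4.9]
```

View pics/w3.png

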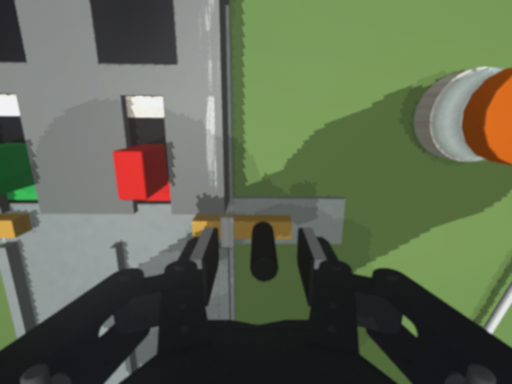

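The knob stands between the jaws, its top at (262,235), about 5 mm off the pads' mid-width. I'll correct that and close.

Call:
{"method": "arm_command", "body": {"plan": [[0.5,[0.004,0.003,0.004],0.002],[0.5,[0.003,0,0],0],[0.05,[0,0,0],0],[0.05,[0,0,0],0],[0.05,[0,0,0],0],[0.05,[0,0,0],0],[0.05,[0,0,0],0],[0.05,[0,0,0],0]], "force": 30}}

```text
clock: 4.0
eef_pos: [0.5245, -0.0812, 0.0622]
tcp_rot: [0.703, -0.124, -0.69, -0.124]
force: [-0.2, -0.1, -1.4]
finger_gap: 0.155
```

```bash
python3 -c "
from h import *
shot('wrist','w4');goto((-16.3,-132,58)); "
```

```text
clk 4.05 at dock [-13.6 -99.2  62.2] F [-0.2 -0.8 -1.1] gap 0.153 j6 0.99
tool axes
 [[ 0.018 -0.345 -0.939]
 [-0.003 -0.939  0.345]
 [-1.    -0.003 -0.018]]
shift mm [ 4.1 32.8  2.8] twist 0.0012 alt after twist: [ 4.1 32.9  2.7]
```

View pics/w4.png

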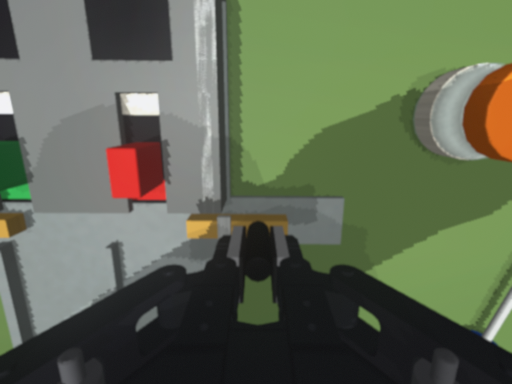

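Gripped, gap 0.155, which fits the 14 mm knob. Now I'll draw the bolt.

Call:
{"method": "arm_command", "body": {"plan": [[0.05,[0,0.007,0],0],[0.05,[0,0.007,0],0],[0.05,[0,0.007,0],0],[0.05,[0,0.007,0],0],[0.05,[0,0.003,0],0]]}}

```text
clock: 4.55
eef_pos: [0.5141, -0.1099, 0.062]
tcp_rot: [0.704, -0.123, -0.689, -0.126]
force: [2.7, 31.7, -3.4]
finger_gap: 0.145
```

```bash
python3 -c "
from h import *
shot('wrist','w5');shot('top','t5');goto((-16.3,-132,58)); "
```

```text
clk 4.65 at dock [ -13.5 -129.3   62.1] F [ 0.6 17.8 -3.1] gap 0.146 j6 1.05
tool axes
 [[ 0.021 -0.345 -0.938]
 [ 0.001 -0.939  0.345]
 [-1.    -0.008 -0.02 ]]
shift mm [4.  2.8 2.9] twist 0.0009 alt after twist: [4.  2.8 2.9]
```

View pics/w5.png

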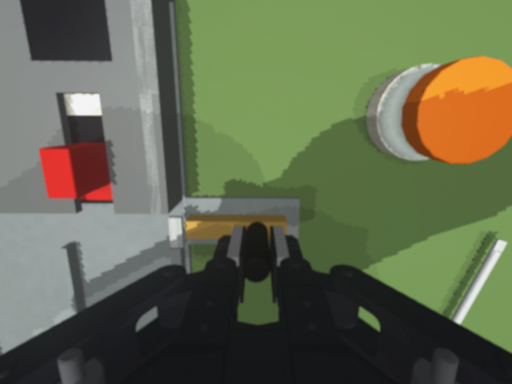

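The bolt is on its stop: its tip has gone back to the guide at (178,230), it travelled 30 mm, and the contact force was 18–32 N. Releasing, then over to the rib.

Call:
{"method": "arm_command", "body": {"plan": [[0.5,[0,-0.001,0],0],[0.5,[0,0,0],0],[0.5,[0,0,0],0],[0.5,[-0.03,0,0],0],[0.5,[-0.03,0,0],0],[0.5,[0,-0.03,-0.015],0],[0.5,[0,-0.03,-0.015],0],[0.5,[0,-0.03,-0.015],0],[0.5,[0,0,0],0]]}}

```text
clock: 5.55
eef_pos: [0.5878, -0.0428, 0.1277]
tcp_rot: [0.704, -0.125, -0.688, -0.126]
force: [0.1, -0.5, 0.4]
finger_gap: 0.496
```

```bash
python3 -c "
from h import *
shot('wrist','w6');goto((29,-38,61)); "
```

```text
clk 5.6 at dock [ 31.3 -42.7 127.4] F [-0.7 -0.5  0.3] gap 0.5 j6 0.95
tool axes
 [[ 0.021 -0.35  -0.937]
 [-0.002 -0.937  0.35 ]
 [-1.    -0.006 -0.02 ]]
shift mm [66.3 -4.3  3.6] twist -0.0039 alt after twist: [66.3 -4.3  3.6]
```

View pics/w6.png

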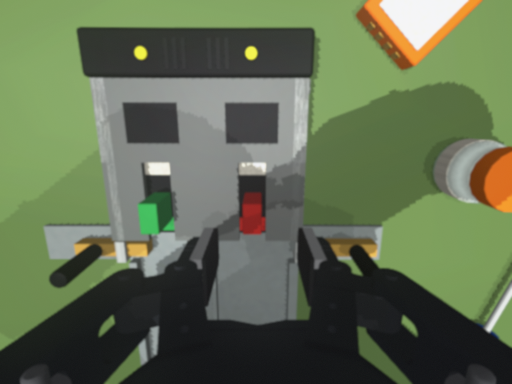

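```bash
python3 - <<'E'
from h import *
d=c2(np.load('pics/w6.npz'))
cv2.imwrite('pics/w6c.png',cv2.resize(d['image'][150:270,200:310].astype(np.uint8),None,fx=5,fy=5,interpolation=cv2.INTER_CUBIC))
for P in [(17,-31,62),(17,-45,62),(41,-31,62),(41,-45,62)]: print(P, (proj(d,d2w(P))[0]-[200,150])*5)
E
```

```text
(17, -31, 62) [223.06036975 412.05110784]
(17, -45, 62) [317.55391435 411.93818861]
(41, -31, 62) [220.60382451 256.50156355]
(41, -45, 62) [317.84242081 256.32552973]
```

View pics/w6c.png

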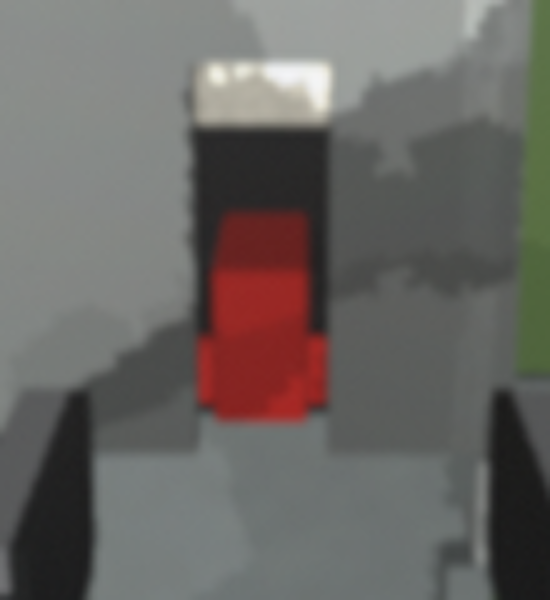

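The rib's top face runs over crop (215–310, 268–420), centred in the slot. That puts its centre at about dock (27.5, -37).

Call:
{"method": "arm_command", "body": {"plan": [[0.5,[0.02,-0.005,0.004],-0.004],[0.5,[0.018,0,0],0],[0.5,[0.01,0,0],0],[0.5,[0,0,0],0]]}}

```text
clock: 6.0
eef_pos: [0.583, -0.0404, 0.0782]
tcp_rot: [0.703, -0.124, -0.689, -0.125]
force: [0.9, -0.1, -0.1]
finger_gap: 0.501
```

```bash
python3 -c "
from h import *
shot('wrist','w7');goto((27.5,-37,60)); "
```

```text
clk 6.05 at dock [ 27.6 -40.4  78.9] F [-0.2 -0.3  0.3] gap 0.505 j6 0.94
tool axes
 [[ 0.021 -0.347 -0.938]
 [-0.002 -0.938  0.347]
 [-1.    -0.005 -0.02 ]]
shift mm [18.9 -3.3  0.5] twist -0.0013 alt after twist: [18.9 -3.3  0.4]
```

View pics/w7.png

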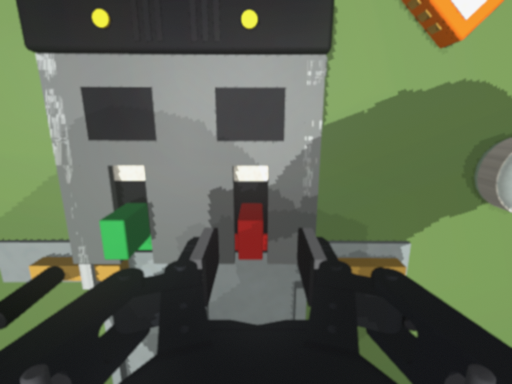

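Call:
{"method": "arm_command", "body": {"plan": [[0.4,[0.01,-0.003,0],0],[0.4,[0.008,0,0],0],[0.4,[0,0,0],0]]}}

```text
clock: 6.35
eef_pos: [0.5857, -0.038, 0.0613]
tcp_rot: [0.704, -0.124, -0.688, -0.126]
force: [-0.3, -0.2, -0.3]
finger_gap: 0.402
```

```bash
python3 -c "
from h import *
shot('wrist','w8');goto((27.5,-37,60)); "
```

```text
clk 6.4 at dock [ 29.1 -37.3  61.8] F [ 0.4  0.4 -0.4] gap 0.397 j6 0.93
tool axes
 [[ 0.024 -0.348 -0.937]
 [-0.002 -0.938  0.348]
 [-1.    -0.006 -0.023]]
shift mm [ 1.8 -0.3  1.7] twist -0.002 alt after twist: [ 1.8 -0.3  1.7]
```

View pics/w8.png

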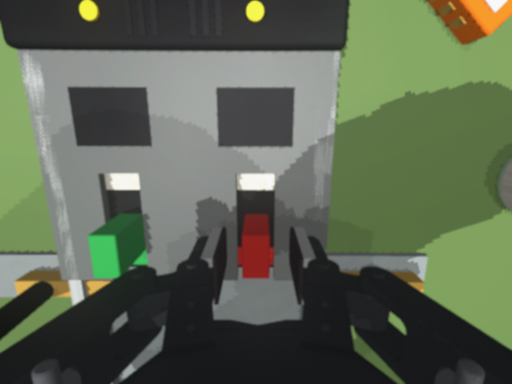

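The rib at (256,262) is centred between the jaws. Closing.

Call:
{"method": "arm_command", "body": {"plan": [[0.05,[0.001,0,0.001],0],[0.05,[0,0,0],0],[0.05,[0,0,0],0],[0.05,[0,0,0],0],[0.05,[0,0,0],0],[0.05,[0,0,0],0]], "force": 40}}

```text
clock: 7.0
eef_pos: [0.585, -0.0374, 0.0611]
tcp_rot: [0.704, -0.124, -0.688, -0.126]
force: [-0.4, 0.3, -1.8]
finger_gap: 0.147
```

```bash
python3 -c "
from h import *
shot('wrist','w9');goto((27.5-155,-37,60)); "
```

```text
clk 7.05 at dock [ 28.  -37.2  61. ] F [ 0.6 -1.1 -1.9] gap 0.15 j6 0.93
tool axes
 [[ 0.024 -0.348 -0.937]
 [-0.002 -0.938  0.348]
 [-1.    -0.007 -0.023]]
shift mm [-2.600e+00  1.000e-01  1.555e+02] twist -0.0019 alt after twist: [ -2.6  -0.2 155.5]
```

View pics/w9.png

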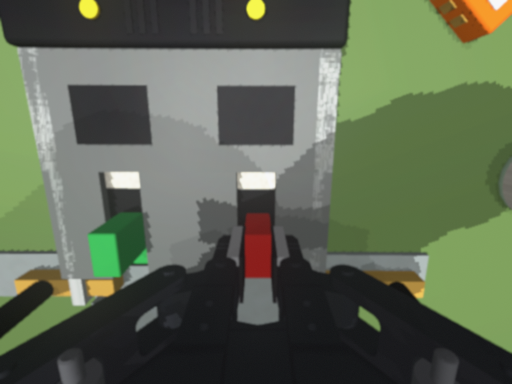

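Call:
{"method": "arm_command", "body": {"plan": [[0.05,[-0.0001,0,0.006],0],[0.05,[-0.0003,0,0.012],0],[0.05,[-0.0003,0,0.012],0],[0.05,[-0.0003,0,0.012],0],[0.05,[-0.0003,0,0.012],0]]}}

```text
clock: 7.55
eef_pos: [0.5309, -0.0176, 0.061]
tcp_rot: [0.705, -0.124, -0.687, -0.126]
force: [0.9, -0.0, -2.4]
finger_gap: 0.152
```

```bash
python3 -c "
from h import *
shot('wrist','w10');goto((27.5-155,-37,61)); "
```

```text
clk 7.6 at dock [-31.4 -37.7  61. ] F [-4.6  2.  -1.1] gap 0.152 j6 0.86
tool axes
 [[ 0.024 -0.349 -0.937]
 [-0.002 -0.937  0.349]
 [-1.    -0.007 -0.023]]
shift mm [-2.1 -0.4 96.1] twist -0.0031 alt after twist: [-2.1 -0.7 96.1]
```

View pics/w10.png

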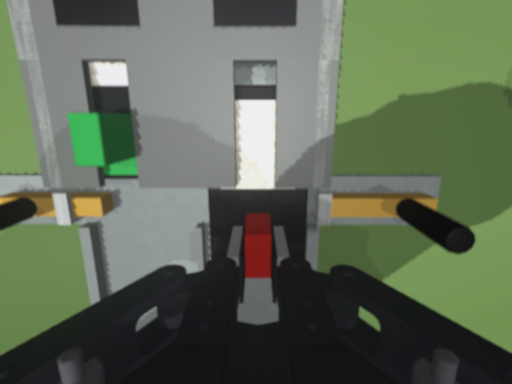

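The pack is following: its front lies past the bay mouth at (258,190) and the forces are small. I'll pull the rest.

Call:
{"method": "arm_command", "body": {"plan": [[0.05,[-0.0003,-0.0003,0.012],0],[0.05,[-0.0003,0,0.012],0],[0.05,[-0.0003,0,0.012],0],[0.05,[-0.0003,0,0.012],0],[0.05,[-0.0003,0,0.012],0],[0.05,[-0.0003,0,0.012],0],[0.05,[-0.0003,0,0.01],0],[0.05,[-0.0003,0,0.01],0],[0.05,[0,0,0.001],0]]}}

```text
clock: 8.5
eef_pos: [0.4324, 0.0181, 0.0616]
tcp_rot: [0.704, -0.124, -0.688, -0.126]
force: [-0.5, 0.3, -2.8]
finger_gap: 0.151
```

```bash
python3 -c "
from h import *
shot('wrist','w11');shot('scene','s11');goto((27.5-155,-37,61)); "
```

```text
clk 8.6 at dock [-133.2  -37.3   61.8] F [-0.1  0.3 -2. ] gap 0.15 j6 0.69
tool axes
 [[ 0.024 -0.347 -0.938]
 [-0.001 -0.938  0.347]
 [-1.    -0.007 -0.023]]
shift mm [ 0.9 -0.3 -5.7] twist -0.0012 alt after twist: [ 0.9 -0.3 -5.7]
```

View pics/w11.png

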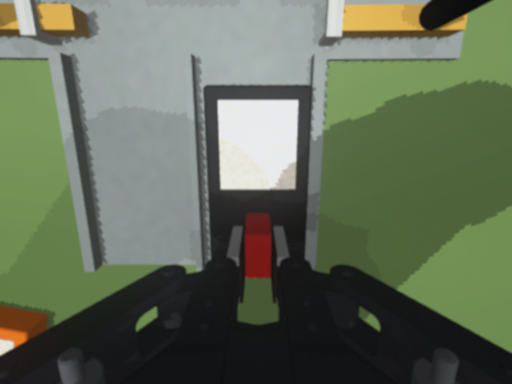

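View pics/s11.png

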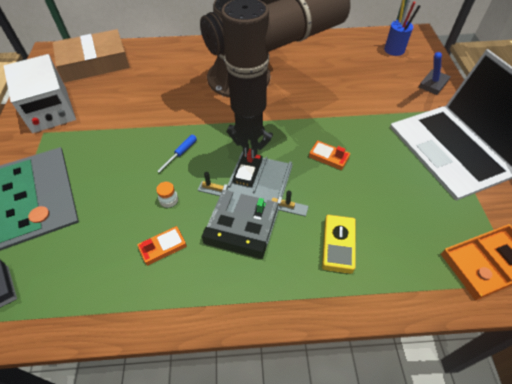

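```bash
python3 -c "
from h import *
d=c2(np.load('pics/w11.npz'))
for uv in [(207,86),(311,86),(258,86)]: print(w2d(onz(d,uv,.028)).round(1))
print('shelf edge',w2d(onz(d,(150,265),.006)).round(1),'fence',w2d(onz(d,(196,56),.016)).round(1),w2d(onz(d,(320,56),.016)).round(1))"
```

```text
[-51.2 -10.1  28. ]
[-51.4 -66.6  28. ]
[-51.3 -37.8  28. ]
shelf edge [-170.9   40.6    6. ] fence [-34.   -2.5  16. ] [-34.2 -73.   16. ]
```

The pack's rear edge is at about dock x -50 and its front at about -160, so it clears the bolt and has about 10 mm to the shelf edge. I'll ease it back 5 mm for balance, then release and rise.

Call:
{"method": "arm_command", "body": {"plan": [[0.05,[0.0002,0,-0.005],0],[0.05,[0,0,0],0],[0.4,[0,0,0],0],[0.4,[0,0,0],0],[0.4,[0,0,0],0],[0.4,[-0.02,0,0],0],[0.4,[-0.03,0,0],0],[0.4,[-0.03,0,0],0]]}}

```text
clock: 9.4
eef_pos: [0.4372, 0.0153, 0.1408]
tcp_rot: [0.702, -0.126, -0.689, -0.125]
force: [1.2, 1.3, 0.4]
finger_gap: 0.399
```

```bash
python3 -c "
from h import *
shot('wrist','w12');goto((-16.3,-131,140)); "
```

```text
clk 9.45 at dock [-126.7  -37.1  145.6] F [3.4 0.3 5.5] gap 0.402 j6 0.7
tool axes
 [[ 0.025 -0.347 -0.937]
 [-0.003 -0.938  0.347]
 [-1.    -0.006 -0.024]]
shift mm [   7.7   93.8 -110.4] twist -0.0015 alt after twist: [   7.7   93.9 -110.3]
```

View pics/w12.png

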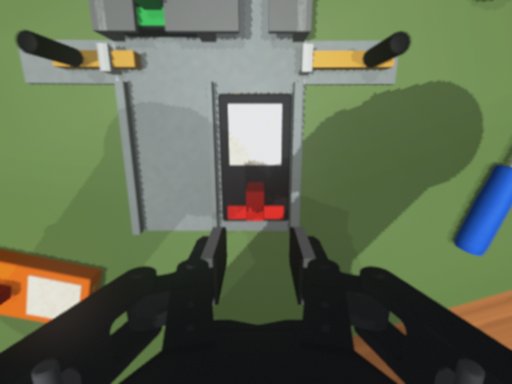

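The pack lies flat in its lane, front edge at (256,220) inside the shelf edge at row 230. Now for the knob, whose top is at (398,42).

Call:
{"method": "arm_command", "body": {"plan": [[0.5,[0,0.024,-0.028],0],[0.5,[0,0.024,-0.028],0],[0.5,[0,0.024,-0.028],0],[0.5,[0,0.022,-0.026],0],[0.5,[0.02,0,0],0],[0.5,[0,0,0],0]]}}

```text
clock: 10.05
eef_pos: [0.5174, -0.1137, 0.1316]
tcp_rot: [0.709, -0.121, -0.684, -0.125]
force: [0.3, -0.8, 0.1]
finger_gap: 0.499
```

```bash
python3 -c "
from h import *
shot('wrist','w13');goto((-15.5,-130,60)); "
```

```text
clk 10.1 at dock [  -8.  -131.5  133.3] F [ 0.7 -0.1  1. ] gap 0.499 j6 1.06
tool axes
 [[ 0.039 -0.341 -0.939]
 [-0.    -0.94   0.342]
 [-0.999 -0.013 -0.036]]
shift mm [72.9 -0.6 10.1] twist 0.0043 alt after twist: [72.9 -0.6 10.1]
```

View pics/w13.png

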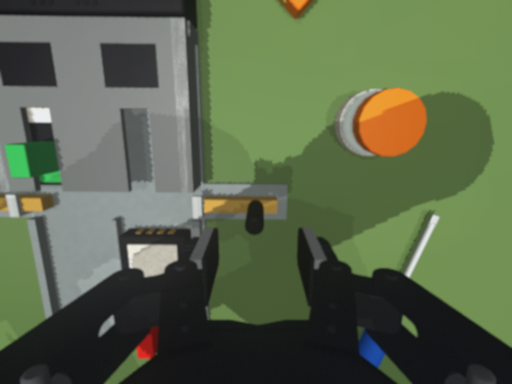

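Call:
{"method": "arm_command", "body": {"plan": [[0.5,[0.02,-0.001,0.005],0.004],[0.5,[0.025,0,0.003],0],[0.5,[0.025,0,0.001],0],[0.5,[0.001,0,0],0]]}}

```text
clock: 10.5
eef_pos: [0.5155, -0.1076, 0.0647]
tcp_rot: [0.712, -0.12, -0.68, -0.125]
force: [0.2, 1.0, 1.0]
finger_gap: 0.5
```

```bash
python3 -c "
from h import *
shot('wrist','w14');goto((-15.5,-130,60)); "
```

```text
clk 10.55 at dock [ -11.8 -126.6   66.2] F [0.7 0.6 1.1] gap 0.502 j6 1.04
tool axes
 [[ 0.048 -0.341 -0.939]
 [-0.001 -0.94   0.341]
 [-0.999 -0.016 -0.045]]
shift mm [6.  3.5 4. ] twist 0.0044 alt after twist: [6.  3.5 4. ]
```

View pics/w14.png

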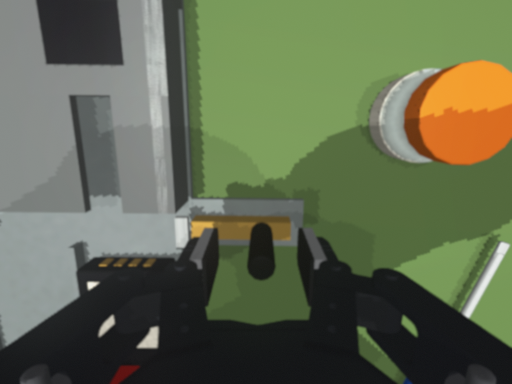

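Call:
{"method": "arm_command", "body": {"plan": [[0.5,[0.005,0.003,0.004],0.004],[0.05,[0.001,0,0],0],[0.05,[0,0,0],0],[0.05,[0,0,0],0],[0.05,[0,0,0],0],[0.05,[0,0,0],0],[0.05,[0,0,0],0]], "force": 40}}

```text
clock: 11.25
eef_pos: [0.5141, -0.1082, 0.0637]
tcp_rot: [0.715, -0.12, -0.677, -0.127]
force: [1.1, -0.4, -4.8]
finger_gap: 0.149
```

Call:
{"method": "arm_command", "body": {"plan": [[0.05,[0,-0.007,0],0],[0.05,[0,-0.007,0],0],[0.05,[0,-0.007,0],0],[0.05,[0,-0.007,0],0],[0.05,[0,-0.005,0],0]]}}

```text
clock: 11.75
eef_pos: [0.5261, -0.0757, 0.0638]
tcp_rot: [0.714, -0.121, -0.678, -0.127]
force: [2.6, -4.0, -7.0]
finger_gap: 0.143
```

```bash
python3 -c "
from h import *
goto((-14,-94,60)); shot('wrist','w15')"
```

```text
clk 11.75 at dock [-14.  -93.5  63.8] F [ 2.6 -4.  -7. ] gap 0.143 j6 0.97
tool axes
 [[ 0.052 -0.344 -0.937]
 [-0.001 -0.939  0.345]
 [-0.999 -0.017 -0.049]]
shift mm [3.8 0.6 0.2] twist 0.001 alt after twist: [3.8 0.6 0.2]
```

View pics/w15.png

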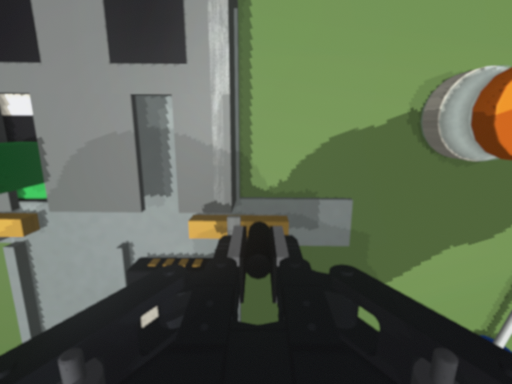

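Call:
{"method": "arm_command", "body": {"plan": [[0.05,[0,-0.002,0],0],[0.05,[0,-0.002,0],0]]}}

```text
clock: 12.0
eef_pos: [0.526, -0.0751, 0.0639]
tcp_rot: [0.713, -0.122, -0.679, -0.123]
force: [4.5, -23.7, -8.3]
finger_gap: 0.143
```

```bash
python3 -c "
from h import *
goto((-14,-94,60))"
```

```text
clk 12.0 at dock [-14.3 -92.9  63.9] F [  4.5 -23.7  -8.3] gap 0.143 j6 0.96
tool axes
 [[ 0.047 -0.342 -0.939]
 [-0.007 -0.94   0.342]
 [-0.999 -0.009 -0.047]]
shift mm [ 3.9  1.2 -0.1] twist 0.0039 alt after twist: [ 3.9  1.2 -0.1]
```

The bolt hit its stop: force rose to 24 N and it moved no further. I'll release and lift away.

Call:
{"method": "arm_command", "body": {"plan": [[0.5,[0,0,0],0],[0.5,[0,0,0],0],[0.5,[0,0,0],0],[0.5,[-0.025,0,0],0],[0.5,[-0.03,0,0],0],[0.5,[-0.04,0,0],0],[0.5,[-0.04,0,0],0],[0.5,[0,0,0],0]]}}

```text
clock: 12.8
eef_pos: [0.5206, -0.0708, 0.2061]
tcp_rot: [0.714, -0.121, -0.679, -0.123]
force: [0.3, 1.1, -1.2]
finger_gap: 0.502
```

```bash
python3 - <<'E'
from h import *
d=shot('wrist','w16');e=shot('scene','s16');goto((-14,-94,60))
cv2.imwrite('pics/s16c.png',cv2.resize(e['image'][130:260,190:320],None,fx=4,fy=4,interpolation=cv2.INTER_CUBIC))
E
```

```text
clk 12.9 at dock [-23.  -91.7 201.5] F [-0.3 -0.8 -0.8] gap 0.501 j6 0.96
tool axes
 [[ 0.043 -0.34  -0.939]
 [-0.006 -0.94   0.34 ]
 [-0.999 -0.009 -0.042]]
shift mm [141.7   3.6  -3. ] twist 0.0056 alt after twist: [141.7   3.6  -3. ]
```

View pics/w16.png

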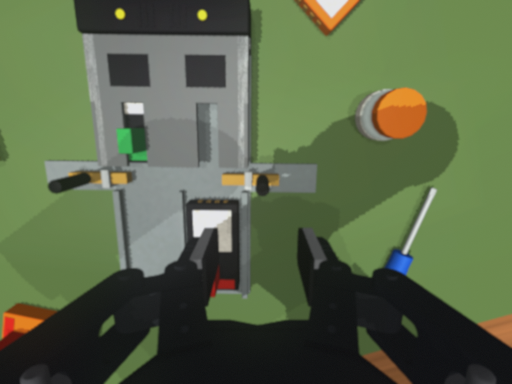

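View pics/s16c.png

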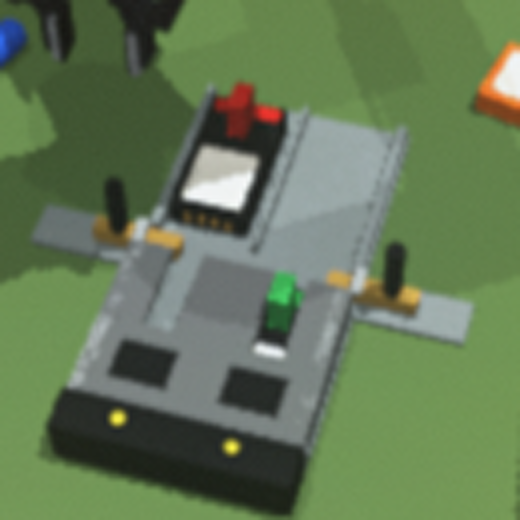

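```bash
python3 - <<'E'
from h import *
d=c2(np.load('pics/w16.npz'))
im=d['image'].astype(np.uint8); cv2.imwrite('pics/w16c.png',cv2.resize(im[150:300,170:320],None,fx=4,fy=4,interpolation=cv2.INTER_CUBIC))
print('tip',w2d(onz(d,(222,179),.022)).round(1),'knob',w2d(onz(d,(263,187),.072)).round(1))
print('bay walls slot',w2d(onz(d,(197,140),.037)).round(1),w2d(onz(d,(217,140),.037)).round(1))
print('pack back',w2d(onz(d,(212,200),.028)).round(1),'front',w2d(onz(d,(236,291),.028)).round(1),'edge',w2d(onz(d,(165,268),.006)).round(1))
E
```

```text
tip [-16.1 -48.3  22. ] knob [-14.5 -94.4  72. ]
bay walls slot [ 27.8 -25.1  37. ] [ 28. -46.  37.]
pack back [-39.3 -37.3  28. ] front [-153.6  -63.4   28. ] edge [-135.6   29.4    6. ]
```

View pics/w16c.png

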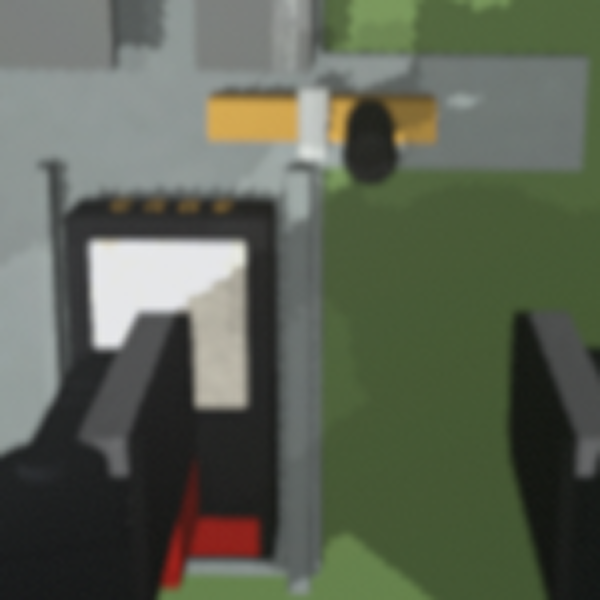

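```bash
python3 -c "
from h import *
print(manip.hand_in(), manip.sense()['clock'])"
```

```text
the job is handed in; nothing more can be done
the job is handed in; nothing more can be done
```

The red pack is out of the right-hand bay and lying flat in its lane on the shelf. I then pushed that bay's bolt home again, and the job is handed in. It took about 13 s of the 48 s.

- **Bolt drawn:** I gripped the right bolt's knob and pulled it out to its stop. It travelled about 30 mm and the force peaked at about 32 N.
- **Pack moved:** I slid the pack out about 156 mm by its rib. In the last picture it reaches from roughly dock x -40 to -154. That puts it past the bolt, which ends at -22, and about 15 mm short of the shelf edge.
- **Bolt pushed home:** It stopped moving as the force rose to 24 N. In the last picture its tip reads dock y -48.3, against -50 when fully shut. The bay's roof slot reads about 2.5 mm off in the same direction, so the bolt looks fully shut, to within about 1 mm.
- **Left alone:** The green pack, its bolt, the meter, jar and screwdriver look unmoved.

**Disagreements:** The calibration was 1–2.5 mm off between cameras, and I shifted the dock estimate to match the wrist view. My last reading of the shelf edge was not usable because I picked a poor pixel. The distance to the edge therefore rests on the pack's position and on earlier views that show its front inside the edge. By the end the tool had tilted about 2.7°, which caused no trouble.

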